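# Shut the potato chest and bolt it

### The job

Shut the wooden potato chest and bolt it, working only by pushing with the fingertips: push the lid down until it lies flush, then push the bolt's upright knob along its slot until the bolt is fully home in the keeper on the lid, and then push the knob over into the side notch, towards the chest's front, until it lies right down and the bolt is locked. Do not grip the knob, do not lift the lid, and leave the tin, the brush and all the other things where they are. Finish clear of everything.

Things in the scene. Friction and masses are not known exactly. Their poses are not given: they have to be found in the camera images.
- chest: Low chest of pale wood, fixed in place, 310 (x) x 460 (y) x 160 mm high. Origin: centre of its underside; z up, -x is its front (roughly towards the robot), +y its left end. Its flat top, 160 mm above the origin, is a fixed board from y = +60 to +230 mm and a hinged lid from y = -230 to +58 mm. The bolt is on the fixed board.
- bolt_case: Steel barrel of the bolt, fixed on the board; its frame is the chest's (same origin and axes). A tube 30 mm across along the chest's y at x = 0, y = +75 to +200 mm, its axis 18 mm and its top 33 mm above the board, on a flat plate 52 mm wide. Its L-shaped slot runs along the top for the knob's travel and at the lid end turns into a notch down the front (-x) side.
- lid (a joint): Lid angle, rad: 0 = shut, flush with the fixed board; grows as it opens (start 0.20 to 0.45). Lid 310 x 288 x 18 mm, 0.7 kg, hinged along the chest's right end (y = -230 mm, at the height of its top face), free edge at the fixed board. Stiff hinges: it stays where it is left; 2 to 4 N down near the free edge closes it.
- lid_edge (a point): Middle of the lid's free edge, on its top face; axes as the chest's when shut (y from hinge to free edge, z out of the top face). The keeper, a steel bridge 35 mm wide (x), 20 mm long and 36 mm high that takes the bolt's end, stands on the lid 7 to 27 mm in from this point; from there to the flat hinge straps the lid is bare.
- bolt (a joint): Travel of the bolt, m: 0 = withdrawn (start 0 to 0.010), 0.045 = fully home, 35 mm past the board's edge, through the keeper. Grows as the knob moves towards the lid (chest -y): the knob is at chest y = +165 mm at 0, +120 mm at 0.045. About 3 N of friction, no spring; stays where it is left.
- knob (a joint): Turn of the knob about the bolt's axis, rad: 0 = straight up, grows as it leans to the chest's front (-x), 1.35 = lying right down in the notch. The slot keeps it upright until the bolt is fully home; down in the notch it locks the bolt. Light friction (about 1 N at the ball), no spring; it stays where it is left.
- knob_head: The pin and ball of the knob; origin at the centre of the knob's steel ball end, 20 mm across, on an 8 mm pin, 46 mm from the bolt's axis: 64 mm above the fixed board when upright; 28 mm above it and 45 mm to the front when right down. Axes turn with the knob, z along the pin outwards.
- bolt_tip (a point): Centre of the lid-side end face of the bolt's rod, 21 mm thick, on the bolt's axis; 10 mm short of the fixed board's edge when withdrawn.
- tin: Loose flat round steel tin, 69 mm across, 26 mm high, on the fixed board behind (+x of) the bolt; origin at the centre of its underside. Leave alone.
- brush: Loose small wooden scrubbing brush, 40 x 95 x 34 mm high, its length along its y, on the fixed board near its front edge; origin at the centre of its underside. Leave alone.
- tub: Loose orange lidded tub, 133 x 133 mm, 120 mm high with a round press button on its lid, on the step; origin under its centre. Leave alone.
- jar: Loose clear glass jar with wire clip, 84 mm across, 135 mm high, on the step; origin under its centre. Leave alone.
- bowl: Loose stainless steel bowl, 150 mm across, 70 mm high, on the step; origin under its centre. Leave alone.
- masher: Loose wooden masher lying on the step along its x, 242 mm long, head 56 mm thick; origin under its middle. Leave alone.
- step: Low grey plastic step, 450 x 280 x 120 mm high, to the right of the chest, fixed; origin under its centre. Its long side runs away from the robot. It carries tub, jar, bowl and masher.
- flowerpot: Loose terracotta flowerpot, 114 mm across, 100 mm high, standing to the left of the chest; origin under its centre. Leave alone.

How it is judged (in metres and radians):
On the way, in this order (a step that is already met when the one before it is completed fails the run):
1. the lid is pushed shut, flush with the fixed board (value of joint lid below 0.02 rad), for 0.2 s.
2. with the lid shut, the bolt is pushed fully home (value of joint lid below 0.02 rad and value of joint bolt above 0.041 m), for 0.2 s.
At the end, for the whole second after the job is handed in: The lid is shut (within 0.02 rad), the bolt is fully home (at least 41 of its 45 mm), the knob lies down in the notch (turned at least 1.15 of its 1.35 rad) and is at rest, and the robot is clear (all of step 2 and value of joint knob above 1.15 rad and velocity of joint knob between -0.05 and 0.05 rad/s); the robot touches nothing.
It fails at once if the lid is lifted instead of pushed down (value of joint lid above 0.55 rad).
It fails at once if the knob is gripped: touched while it is between the finger pads (contact force between the fingers and knob_head above 0.5 N and x of the grasp point in the frame of knob_head between -0.011 and 0.011 m and y of the grasp point in the frame of knob_head between -0.011 and 0.011 m and z of the grasp point in the frame of knob_head between -0.03 and 0.024 m).
It fails at once if one of the other things is lifted, carried or pushed more than 25 mm (distance of any of tin, brush, tub, jar, bowl, masher, flowerpot from where it was at the start of the episode above 0.025 m).
It also fails if it takes over 50 s, if anything falls off the work surface, if the arm or the gripper's body presses on something with over 40 N, if the wrist force passes 120 N, or if a joint passes its speed limit or range.

### The arm

A 6-joint arm with a two-finger parallel gripper is mounted at the origin on the work surface. World frame = base frame: x ahead of the robot, y to its left, z up, the work surface at z = 0. Lengths are in m, angles in degrees, forces in N, time in s.
With the tool pointing down it reaches from about 0.375 to 0.75 m from the base axis. Payload 9 kg.
Tool frame: the origin (TCP) lies between the finger pads; the fingertips stand ctrl.tips_ahead ahead of it and the grasp point (between the pads) lies 2 mm behind it (ctrl.tips_ahead is the distance from the TCP to the fingertips, in m); z points along the fingers, y is the direction in which the jaws open and shut (so a half turn about z gives the same grasp; the last joint's range is limited). The gripper opens to 85 mm and grips with 20 to 120 N. Pads are 22 mm wide; open, the fingers measure 114 mm over their backs; the gripper's body (76 mm by 85 mm) begins 54 mm behind the grasp point. The pads swing forward as they close: fully open they stand 13 mm farther back than shut.
Start: joints at [-77.619, 5.964, 5.575, 89.605, 0, 77.527], TCP at [0.252, -0.544, 0.248] pointing down, gripper open.
Joint ranges: [-171.21, 171.21], [-48.23, 106.86], [-62.78, 66.21], [-105.2, 120.99], [-86.42, 89.51], [-180, 180]. Speed limits (degrees/s): [127.2, 127.2, 147.25, 180, 180, 180].

### API

Orientations are given as a 3x3 rotation matrix whose columns are the frame's x, y, z axes.
In Python, from station import ctrl gives the robot as it stands.
- The arm moves only by the tool step_arm, never from a script. Its argument "rows" is a list of rows, each a list of 4 numbers: the shift along the tool's x, y, z in mm, then the turn about the tool's z in degrees. A call has 1 to 5 rows; each row is the pose to reach, as a shift and turn from the pose commanded when the call began, along the tool's axes at that moment; what a row does not reach only later rows make up. A row lasts 1/8 s, in which the tool goes at most 62.5 mm and 10.7 degrees, less where a joint would pass 70% of its speed; a pose out of reach is approached as far as the arm can. A call with a gripper value outside its range is refused whole. "grip" is the gripper command: -1 is shut, 1 is fully open, values between are in proportion, set as the call begins (left out, the last holds). The fingers move at their own pace and stop on an object; "squeeze" is the grip in N (left out, the last holds). Time passes only in rows, so rows that repeat a pose let the fingers close. It gives the time, the measured TCP pose, the force and the opening at its end, in the units of the state.
- ctrl.state(): the state, without advancing time (a new reading comes with each control period).
- ctrl.capture(name): name is "scene" or "top" or "wrist"; returns a dict with "image" (420x560x3 uint8, blue, green, red), "camera_matrix" (3x3 intrinsics, pixels), "k1" (the pictures are not rectified: a ray, as slopes to the right and down, at radius r is drawn at 1 + k1 r^2 times it, then the intrinsics apply), "extrinsics" (4x4, takes a point from world to camera coordinates); the wrist camera has in their place "hand_eye" (4x4, takes a point from camera to tool coordinates, whose origin is the TCP and whose axes are the flange's). Camera axes: x right, y up, looking along -z (the intrinsics and any distortion apply to the point x, -y, -z); pixel columns grow to the right and rows downward; lengths in m; the calibration is good to about 2 mm. A picture is of the moment at which its call begins: read the wrist's pose just before it. There is no depth.
- ctrl.finish_job(): hands the job in, once; it reports no verdict.
Trained networks look in a picture, given as the dict that the camera call returned (one of the last four; its "shot" number tells which), for a name from the list of things; names that differ only in an ending like _2 or _b are one class to them, and where a whole thing is asked for, a point or a joint stands for the part that bears it (a point fixed in the world has none). Each returns a list of dicts, best first, with "p" (0 to 1); they miss things now and then, are a little off and sometimes report something else, mostly with a low value. They report only what shows in the picture. A call takes as long as a camera call.
- ctrl.look_for(picture, target): "box" ([left, top, right, bottom] in pixels, round what is visible of it).
The state is a dict: "t": time; "q": joint angles; "joint_vel": joint speeds; "tau": joint torques, N m; "tool_pos": TCP position; "tool_rot": TCP orientation; "ft_force": force on the tool from outside, world axes, zero at the start; "wrist_torque": the same for the moment, N m; "grip_width": finger opening in m.
Only numpy, scipy, OpenCV 4.12 (cv2) and the standard library are available. Lean on these libraries where they do the work, as an engineer would, in place of code of your own. Each camera call takes 0.05 s, during which the arm holds its last target. There are 200 camera calls.

## Working session

There is one attempt and no reset: what is moved stays moved. The work goes in short steps, Python scripts to look and compute and a tool call to move; the robot and the scene stay as the last step left them, time stands still between calls to the robot, and variables do not carry over. Pictures are saved under pics/ and viewed, about 8 in all and at most 12, crops included, and the job is handed in when it is done.

Besides the shell and the picture viewer there is one more tool, called after "Emit:" as name(argument=value, ...) on one line, values as JSON. step_arm: Moves the arm, as the interface text tells. Its arguments: {"type":"object","properties":{"rows":{"type":"array","items":{"type":"array","items":{"type":"number"}}},"grip":{"type":"number"},"squeeze":{"type":"number"}},"required":["rows"]}

```bash
ls; mkdir -p pics
cat > h.py <<'E'
import numpy as np, cv2
from station import ctrl
def snap(n,f=None):
    s=ctrl.state(); p=ctrl.capture(n); p["state"]=s
    if f: cv2.imwrite("pics/"+f+".png",p["image"])
    return p
E
python3 - <<'E'
from h import *
s=ctrl.state(); print(s, ctrl.tips_ahead)
ims=[]
for n in ("scene","top"):
    p=snap(n,n); print(n,p["camera_matrix"].tolist(),p["k1"],np.round(p["extrinsics"],4).tolist())
    for t in ("chest","bolt_case","lid","knob_head","tin","brush","flowerpot","tub"):
        r=ctrl.look_for(p,t); print(t,[(np.round(x["box"]).tolist(),round(x["p"],2)) for x in r[:2]])
E
```

```text
pics
{'t': 0.0, 'q': array([-7.76195568e+01,  5.99841617e+00,  5.52834706e+00,  8.96034410e+01,
        2.58895304e-04,  7.75283035e+01]), 'joint_vel': array([-0.06289676, -0.04609053,  0.01601538, -0.02131116,  0.06830744,
       -0.04082171]), 'tau': array([ 3.51950854e-03, -5.56927407e+01,  5.03651690e+01,  1.68426504e-02,
       -5.06632787e-04,  3.87863821e-06]), 'tool_pos': array([ 0.25212756, -0.54413297,  0.24753674]), 'tool_rot': array([[ 9.07395437e-01,  4.20277822e-01, -2.70662852e-04],
       [ 4.20277815e-01, -9.07394614e-01,  1.25412715e-03],
       [ 2.81483814e-04, -1.25174285e-03, -9.99999177e-01]]), 'ft_force': array([0.38414145, 0.58408218, 0.10704695]), 'wrist_torque': array([ 0.02524336, -0.02229839, -0.03426638]), 'grip_width': 0.0853570843503854} 0.017
scene [[501.2534612819232, 0.0, 274.48882784290475], [0.0, 501.2534612819232, 211.13481334709047], [0.0, 0.0, 1.0]] 0.002323645442022956 [[0.5902, 0.8071, 0.0123, -0.3528], [-0.658, 0.4722, 0.5865, 0.2597], [0.4676, -0.3543, 0.8098, -2.0183], [0.0, 0.0, 0.0, 1.0]]
chest [([208.0, 153.0, 371.0, 292.0], 0.8)]
bolt_
[... 434 characters left out ...]
0, 219.0, 164.0, 263.0], 0.3)]
top [[462.5936995670749, 0.0, 273.71595185461456], [0.0, 462.5936995670749, 215.60464429712206], [0.0, 0.0, 1.0]] -0.080189173316634 [[-0.0233, -0.9997, -0.0035, 0.0623], [0.9938, -0.0236, 0.1086, -0.5579], [-0.1087, -0.0009, 0.9941, -1.5661], [0.0, 0.0, 0.0, 1.0]]
chest [([187.0, 154.0, 344.0, 269.0], 0.67)]
bolt_case [([201.0, 197.0, 242.0, 213.0], 0.6), ([196.0, 197.0, 243.0, 205.0], 0.34)]
lid [([238.0, 157.0, 343.0, 265.0], 0.94)]
knob_head []
tin [([198.0, 157.0, 221.0, 179.0], 0.86)]
brush [([188.0, 231.0, 222.0, 249.0], 0.88), ([241.0, 157.0, 342.0, 269.0], 0.45)]
flowerpot [([98.0, 236.0, 135.0, 268.0], 0.74)]
tub [([383.0, 145.0, 432.0, 191.0], 0.84)]
```

Run:
```python
import cv2
t=cv2.imread("pics/top.png")[130:300,80:360]; cv2.imwrite("pics/topc.png",cv2.resize(t,None,fx=2.8,fy=2.8,interpolation=2))
t=cv2.imread("pics/scene.png")[110:310,190:400]; cv2.imwrite("pics/scenec.png",cv2.resize(t,None,fx=2.9,fy=2.9,interpolation=2))
```

```text
(no output)
```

View pics/topc.png

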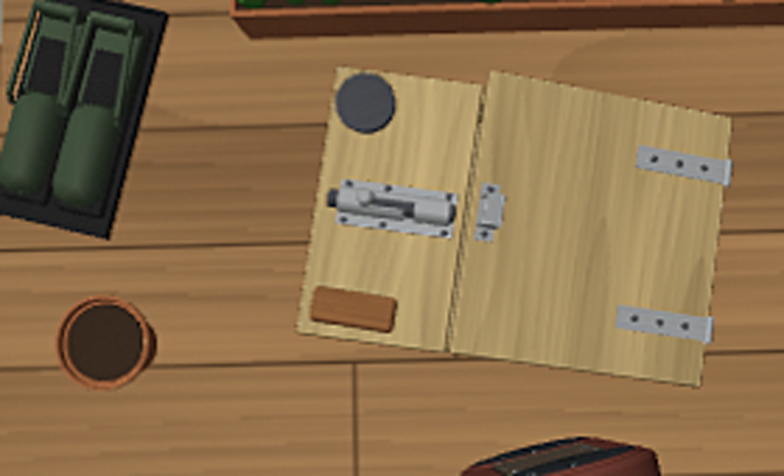

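View pics/scenec.png

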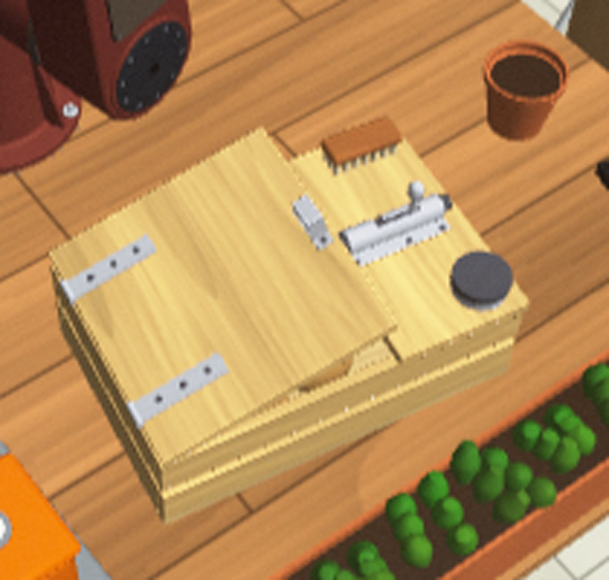

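The top view crop shows the board corners at about (336,67), (297,333), (448,352) and (482,85), and the ball at (366,197). The scene crop shows the lid ajar and the ball at (417,188). I'll fit the pose from these.

```bash
cat >> h.py <<'E'
def proj(p,X,E=None):
    E=p["extrinsics"] if E is None else E
    X=np.atleast_2d(X); c=X@E[:3,:3].T+E[:3,3]
    u=np.c_[c[:,0],-c[:,1]]/-c[:,2:]
    u=u*(1+p["k1"]*(u**2).sum(1,keepdims=True)); K=p["camera_matrix"]
    return u@K[:2,:2].T+K[:2,2]
def Rz(a): return np.array([[np.cos(a),-np.sin(a),0],[np.sin(a),np.cos(a),0],[0,0,1]])
def world(th,L): return np.atleast_2d(L)@Rz(th[2]).T+[th[0],th[1],0]
def pts(lid,b):
    c,s=np.cos(lid),np.sin(lid)
    f=lambda x,d,h=0:[x,-.23+d*c-h*s,.16+d*s+h*c]
    return dict(bl=[.155,.23,.16],fl=[-.155,.23,.16],fs=[-.155,.06,.16],bs=[.155,.06,.16],
      br=[.155,-.23,.16],fr=[-.155,-.23,.16],lb=f(.155,.288),lf=f(-.155,.288),ball=[0,.165-b,.224],edge=f(0,.288))
E
python3 - <<'E'
from h import *
from scipy.optimize import least_squares
T=dict(bl=(336,67),fl=(297,333),fs=(448,352),bs=(482,85),br=(730,117),fr=(700,385),lb=(490,72),lf=(455,352),ball=(366,197))
S=dict(bl=(527,300),bs=(398,360),br=(165,463),fr=(50,252),lf=(263,128),lb=(396,328),ball=(417,188))
pt,ps=snap("top"),snap("scene")
def res(v,full=0):
    P=pts(v[3],v[4]); r=[]
    for p,D,k,o in((pt,T,2.8,(80,130)),(ps,S,2.9,(190,110))):
        for n,q in D.items(): r.append(proj(p,world(v,P[n]))[0]-(np.array(q)/k+o))
    return np.array(r) if full else np.ravel(r)
o=least_squares(res,[.55,.0,0,.3,.005],loss="soft_l1"); v=o.x
print(np.round(v,4),np.degrees(v[2])); print(np.round(res(v,1),1).tolist())
P=pts(v[3],v[4])
for n in P: print(n,np.round(world(v,P[n]),3))
np.save("v.npy",v)
E
```

```text
[ 0.564   0.0779 -0.152   0.246  -0.0009] -8.710482246131697
[[0.2, -0.3], [-0.2, 0.0], [-0.9, 0.3], [0.1, -0.3], [1.1, -0.3], [0.8, 0.3], [-0.4, -0.4], [-1.7, 0.2], [-0.7, 0.1], [0.9, 0.2], [0.7, -0.7], [-1.5, 0.3], [-2.1, 0.2], [-0.8, 0.5], [0.7, -1.0], [-0.6, 0.5]]
bl [[0.752 0.282 0.16 ]]
fl [[0.446 0.329 0.16 ]]
fs [[0.42  0.161 0.16 ]]
bs [[0.726 0.114 0.16 ]]
br [[ 0.682 -0.173  0.16 ]]
fr [[ 0.376 -0.126  0.16 ]]
lb [[0.725 0.103 0.23 ]]
lf [[0.418 0.15  0.23 ]]
ball [[0.589 0.242 0.224]]
edge [[0.572 0.127 0.23 ]]
```

```bash
cat >> h.py <<'E'
v0=np.load("v.npy")
def go(local,yaw=None):
    "shift in tool axes (mm) and turn to bring the TCP to a chest-frame point, x,y,z"
    s=ctrl.state(); R=np.array(s["tool_rot"]); w=world(v0,local)[0]
    d=(R.T@(w-s["tool_pos"]))*1000
    y=np.degrees(np.arctan2(R[1,0],R[0,0])); want=np.degrees(v0[2])+90
    print("shift",np.round(d,1),"turn",round((y-want),1))
def here():
    s=ctrl.state(); w=(np.array(s["tool_pos"])-[v0[0],v0[1],0])@Rz(v0[2])
    R=np.array(s["tool_rot"]); print("t",round(s["t"],2),"chest-frame tcp mm",np.round(w*1000,1),"F",np.round(s["ft_force"],1),"tipz",round(1000*w[2]-1000*ctrl.tips_ahead,1),"w",round(s["grip_width"],4),"tips",ctrl.tips_ahead,"yawerr",round(np.degrees(np.arctan2(R[1,0],R[0,0])-v0[2])-90,2))
E
python3 -c "
from h import *
here(); go([0,0,.40])"
```

```text
t 1.0 chest-frame tcp mm [-214.  -662.3  248.3] F [ 0.7  0.1 -0.6] tipz 231.3 w 0.0854 tips 0.017 yawerr -56.43
shift [ 544.5 -433.6 -151.7] turn -56.4
```

Emit:
step_arm(rows=[[0, 0, -60, 0], [0, 0, -120, 0], [0, 0, -150, 0]], grip=-1)

```text
t: 1.38
tool_pos: [0.2523, -0.5446, 0.4021]
tool_rot: [[0.907, 0.42, 0.001], [0.42, -0.907, -0.004], [-0.001, 0.004, -1.0]]
ft_force: [0.0, -0.5, 0.6]
grip_width: 0.0321
```

Emit:
step_arm(rows=[[45, -36, 0, -10], [90, -72, 0, -20], [135, -108, 0, -30], [180, -144, 0, -40], [225, -180, 0, -50]])

```text
t: 2.0
tool_pos: [0.3812, -0.2848, 0.3984]
tool_rot: [[0.256, 0.967, 0.0], [0.967, -0.256, -0.001], [-0.0, 0.001, -1.0]]
ft_force: [1.2, -0.0, -0.2]
grip_width: 0.0
```

```bash
python3 -c "
from h import *
here(); go([0,0,.30])"
```

```text
t 2.0 chest-frame tcp mm [-125.8 -386.2  398.4] F [ 1.2 -0.  -0.2] tipz 381.4 w 0.0 tips 0.017 yawerr -6.13
shift [397.5  83.8  98.3] turn -6.1
```

Emit:
step_arm(rows=[[57, 12, 0, -3], [114, 24, 0, -6], [171, 36, 0, -6], [228, 48, 0, -6], [285, 60, 0, -6]])

```text
t: 2.62
tool_pos: [0.5137, -0.0252, 0.3985]
tool_rot: [[0.159, 0.987, 0.001], [0.987, -0.159, -0.0], [-0.0, 0.001, -1.0]]
ft_force: [0.5, -0.8, -0.4]
grip_width: 0.0002
```

Emit:
step_arm(rows=[[57, 12, 20, 0], [113, 24, 60, 0], [113, 24, 98, 0], [113, 24, 98, 0]])

```text
t: 3.12
tool_pos: [0.5532, 0.0814, 0.297]
tool_rot: [[0.158, 0.987, -0.006], [0.988, -0.158, 0.0], [-0.001, -0.006, -1.0]]
ft_force: [-0.2, -0.5, 0.1]
grip_width: -0.0004
```

```bash
python3 -c "
from h import *
here(); go([0,0,.175])"
```

```text
t 3.12 chest-frame tcp mm [-11.3   1.9 297. ] F [-0.2 -0.5  0.1] tipz 280.0 w -0.0004 tips 0.017 yawerr -0.35
shift [ -1.7  12.  122. ] turn -0.4
```

Emit:
step_arm(rows=[[0, 11, 30, 0], [0, 11, 50, 0], [0, 11, 65, 0], [0, 11, 80, 0], [0, 11, 95, 0]])

```text
t: 3.75
tool_pos: [0.5662, 0.0787, 0.2057]
tool_rot: [[0.159, 0.987, 0.002], [0.987, -0.159, -0.0], [0.0, 0.002, -1.0]]
ft_force: [1.7, 1.8, 2.8]
grip_width: 0.0004
```

Emit:
step_arm(rows=[[0, 0, 8, 0], [0, 0, 14, 0], [0, 0, 18, 0], [0, 0, 21, 0], [0, 0, 23, 0]])

```text
t: 4.38
tool_pos: [0.5656, 0.0789, 0.1823]
tool_rot: [[0.159, 0.987, 0.0], [0.987, -0.159, -0.0], [-0.0, 0.0, -1.0]]
ft_force: [-0.4, 1.5, 1.7]
grip_width: 0.0002
```

```bash
python3 -c "
from h import *
here(); snap('scene','s1');import cv2
t=cv2.imread('pics/s1.png')[110:310,190:400]; cv2.imwrite('pics/s1c.png',cv2.resize(t,None,fx=2.9,fy=2.9,interpolation=2))"
```

```text
t 4.38 chest-frame tcp mm [  1.4   1.3 182.3] F [-0.4  1.5  1.7] tipz 165.3 w 0.0002 tips 0.017 yawerr -0.43
```

Small steps down until the force rises.

Emit:
step_arm(rows=[[0, 0, 1, 0], [0, 0, 2, 0], [0, 0, 3, 0], [0, 0, 4, 0], [0, 0, 4, 0]])

```text
t: 5.05
tool_pos: [0.5656, 0.0787, 0.1781]
tool_rot: [[0.159, 0.987, -0.0], [0.987, -0.159, -0.0], [-0.0, -0.0, -1.0]]
ft_force: [-0.2, 0.3, 0.7]
grip_width: 0.0
```

Emit:
step_arm(rows=[[0, 0, 1, 0], [0, 0, 2, 0], [0, 0, 2, 0]])

```text
t: 5.42
tool_pos: [0.5656, 0.0787, 0.1771]
tool_rot: [[0.159, 0.987, 0.001], [0.987, -0.159, -0.0], [-0.0, 0.001, -1.0]]
ft_force: [-2.4, -0.9, 7.3]
grip_width: -0.0003
```

Emit:
step_arm(rows=[[0, 0, 1, 0], [0, 0, 1, 0], [0, 0, 1, 0]])

```text
t: 5.8
tool_pos: [0.5657, 0.0788, 0.177]
tool_rot: [[0.159, 0.987, 0.001], [0.987, -0.159, -0.001], [-0.0, 0.001, -1.0]]
ft_force: [-5.2, 0.7, 13.4]
grip_width: -0.0001
```

```bash
python3 -c "
from h import *
here(); snap('scene','s1');import cv2
t=cv2.imread('pics/s1.png')[110:310,190:400]; cv2.imwrite('pics/s1c.png',cv2.resize(t,None,fx=2.9,fy=2.9,interpolation=2))"
```

```text
t 5.8 chest-frame tcp mm [  1.5   1.1 177. ] F [-5.2  0.7 13.4] tipz 160.0 w -0.0001 tips 0.017 yawerr -0.43
```

View pics/s1c.png

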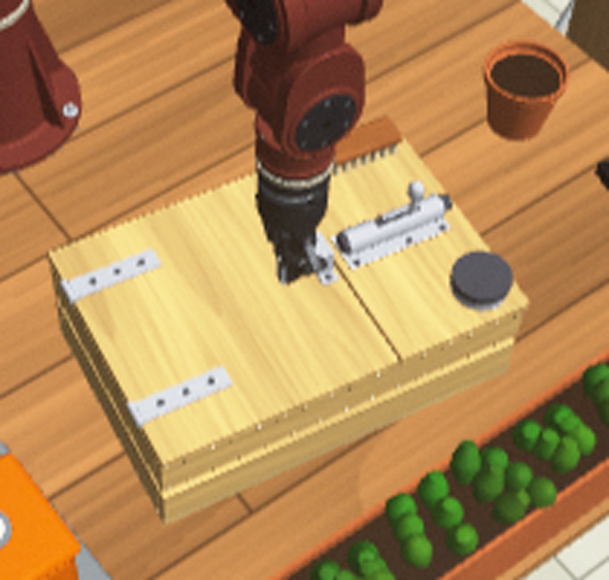

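The picture shows the lid flush (seam at crop (365,310) closed) and the knob upright at (417,190). Next I lift and go round to the far side of the knob.

Emit:
step_arm(rows=[[0, 0, -50, 0], [0, 0, -110, 0], [0, 0, -120, 0], [60, 0, -120, 0], [120, 0, -120, 0]])

```text
t: 6.48
tool_pos: [0.5851, 0.1981, 0.2948]
tool_rot: [[0.161, 0.987, 0.0], [0.987, -0.161, -0.0], [-0.0, 0.0, -1.0]]
ft_force: [1.6, -0.5, 0.8]
grip_width: 0.0002
```

Emit:
step_arm(rows=[[50, 0, 0, 0], [92, 0, 0, 0], [92, 0, 0, 0]])

```text
t: 6.85
tool_pos: [0.5988, 0.2907, 0.2932]
tool_rot: [[0.156, 0.988, -0.002], [0.988, -0.156, -0.0], [-0.001, -0.002, -1.0]]
ft_force: [0.2, -0.6, -0.0]
grip_width: 0.0005
```

```bash
python3 -c "
from h import *
here(); go([0,.207,.222])
p=snap('wrist','w1'); print(p['hand_eye'])
ps=snap('scene'); pt=snap('top')
for q in (ps,pt): print([(np.round(x['box']).tolist(),round(x['p'],2)) for x in ctrl.look_for(q,'knob_head')[:2]])"
```

```text
t 6.85 chest-frame tcp mm [  2.2 215.7 293.2] F [ 0.2 -0.6 -0. ] tipz 276.2 w 0.0005 tips 0.017 yawerr -0.25
shift [-8.6 -2.  71.3] turn -0.2
[[-5.75356389e-04  9.55784293e-01  2.94068112e-01  7.58077471e-02]
 [ 9.99999787e-01  6.40660601e-04 -1.25743227e-04  2.27816011e-04]
 [-3.08581255e-04  2.94067977e-01 -9.55784458e-01 -1.25430870e-01]
 [ 0.00000000e+00  0.00000000e+00  0.00000000e+00  1.00000000e+00]]
[([330.0, 174.0, 334.0, 181.0], 0.44)]
[]
```

View pics/w1.png

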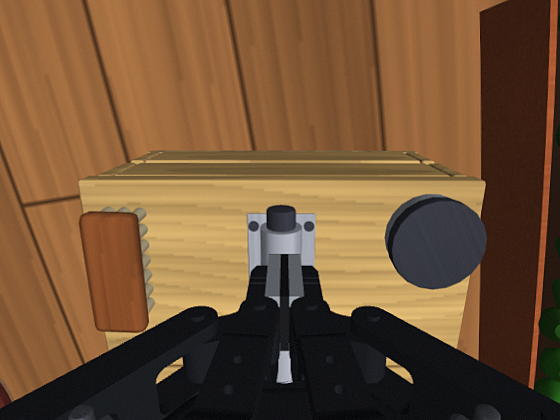

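The wrist view shows the fingers in line with the bolt (bolt end at (281,212), fingers at about column 285), beyond the knob.

Emit:
step_arm(rows=[[0, -2, 30, 0], [0, -2, 60, 0], [0, -2, 71, 0], [0, -2, 71, 0]])

```text
t: 7.6
tool_pos: [0.5972, 0.2878, 0.2242]
tool_rot: [[0.16, 0.987, -0.001], [0.987, -0.16, -0.0], [-0.0, -0.001, -1.0]]
ft_force: [-0.2, 0.0, 0.1]
grip_width: 0.0
```

Emit:
step_arm(rows=[[-8, 0, 0, 0], [-16, 0, 0, 0], [-24, 0, 0, 0], [-30, 0, 0, 0], [-35, 0, 0, 0]])

```text
t: 8.22
tool_pos: [0.592, 0.2541, 0.2247]
tool_rot: [[0.159, 0.987, 0.001], [0.987, -0.159, 0.001], [0.001, 0.001, -1.0]]
ft_force: [1.7, 3.9, 1.4]
grip_width: -0.0003
```

```bash
python3 -c "
from h import *
here()"
```

```text
t 8.22 chest-frame tcp mm [  0.9 178.4 224.7] F [1.7 3.9 1.4] tipz 207.7 w -0.0003 tips 0.017 yawerr -0.42
```

Emit:
step_arm(rows=[[-8, 0, 0, 0], [-16, 0, 0, 0], [-23, 0, 0, 0], [-29, 0, 0, 0], [-33, 0, 0, 0]])

```text
t: 8.85
tool_pos: [0.5864, 0.2208, 0.2242]
tool_rot: [[0.159, 0.987, -0.0], [0.987, -0.159, -0.0], [-0.0, -0.0, -1.0]]
ft_force: [1.9, 3.5, 2.6]
grip_width: -0.0001
```

Emit:
step_arm(rows=[[-1, 0, 0, 0], [-2, 0, 0, 0], [-3, 0, 0, 0], [-4, 0, 0, 0], [-4, 0, 0, 0]])

```text
t: 9.48
tool_pos: [0.5858, 0.2174, 0.2242]
tool_rot: [[0.159, 0.987, -0.0], [0.987, -0.159, -0.0], [-0.0, -0.0, -1.0]]
ft_force: [0.5, 3.1, 0.8]
grip_width: 0.0004
```

```bash
python3 -c "
from h import *
here()"
```

```text
t 9.47 chest-frame tcp mm [  0.4 141.3 224.2] F [0.5 3.1 0.8] tipz 207.2 w 0.0004 tips 0.017 yawerr -0.43
```

Emit:
step_arm(rows=[[-1, 0, 0, 0], [-2, 0, 0, 0], [-3, 0, 0, 0], [-3, 0, 0, 0], [-3, 0, 0, 0]])

```text
t: 10.1
tool_pos: [0.5855, 0.2166, 0.2243]
tool_rot: [[0.157, 0.988, 0.001], [0.988, -0.157, 0.004], [0.004, 0.0, -1.0]]
ft_force: [3.6, 13.6, 0.4]
grip_width: -0.0003
```

```bash
python3 -c "
from h import *
here()"
```

```text
t 10.1 chest-frame tcp mm [2.000e-01 1.404e+02 2.243e+02] F [ 3.6 13.6  0.4] tipz 207.3 w -0.0003 tips 0.017 yawerr -0.35
```

Emit:
step_arm(rows=[[12, 0, 0, 0], [14, 0, -30, 0], [14, 0, -55, 0], [14, 20, -55, 0], [14, 44, -55, 0]])

```text
t: 10.72
tool_pos: [0.6314, 0.2211, 0.2796]
tool_rot: [[0.159, 0.987, 0.0], [0.987, -0.159, -0.001], [-0.001, 0.0, -1.0]]
ft_force: [-0.3, 0.1, 0.1]
grip_width: 0.0
```

```bash
python3 -c "
from h import *
here(); go([.042,.120,.223])"
```

```text
t 10.72 chest-frame tcp mm [ 44.9 151.8 279.6] F [-0.3  0.1  0.1] tipz 262.6 w 0.0 tips 0.017 yawerr -0.43
shift [-31.8  -2.7  56.6] turn -0.4
```

Emit:
step_arm(rows=[[-32, 0, 0, 0], [-32, 0, 28, 0], [-32, 0, 56, 0], [-32, 0, 56, 0], [-32, -12, 56, 0]])

```text
t: 11.35
tool_pos: [0.6143, 0.1913, 0.2238]
tool_rot: [[0.159, 0.987, -0.0], [0.987, -0.159, -0.001], [-0.001, 0.0, -1.0]]
ft_force: [-0.7, 0.3, 0.7]
grip_width: 0.0001
```

```bash
python3 -c "
from h import *
here()
snap('wrist','w2')"
```

```text
t 11.35 chest-frame tcp mm [ 32.5 119.7 223.8] F [-0.7  0.3  0.7] tipz 206.8 w 0.0001 tips 0.017 yawerr -0.47
```

View pics/w2.png

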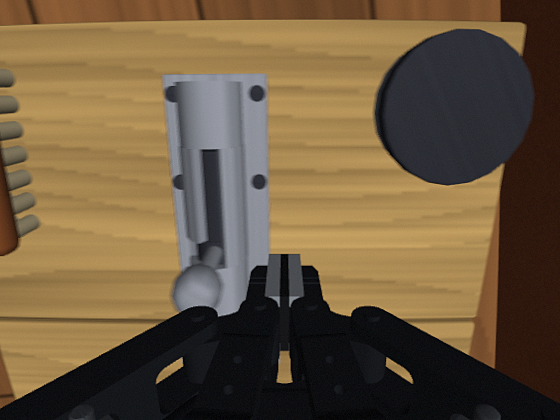

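The ball, at (197,288), is at the lid end of the slot and beside the fingers at the same y. I push towards -x.

Emit:
step_arm(rows=[[0, -8, 0, 0], [0, -16, 0, 0], [0, -24, 0, 0], [0, -31, 0, 0], [0, -38, 0, 0]])

```text
t: 12.02
tool_pos: [0.5761, 0.1977, 0.2231]
tool_rot: [[0.159, 0.987, -0.0], [0.987, -0.159, -0.0], [-0.0, -0.0, -1.0]]
ft_force: [1.2, 0.0, -0.1]
grip_width: 0.0002
```

```bash
python3 -c "
from h import *
here()"
```

```text
t 12.03 chest-frame tcp mm [ -6.2 120.2 223.1] F [ 1.2  0.  -0.1] tipz 206.1 w 0.0002 tips 0.017 yawerr -0.43
```

Emit:
step_arm(rows=[[0, -6, 0, 0], [0, 0, -15, 0], [0, 0, -35, 0], [0, -20, -35, 0], [0, -34, -35, 0]])

```text
t: 12.65
tool_pos: [0.5423, 0.2032, 0.2585]
tool_rot: [[0.159, 0.987, -0.0], [0.987, -0.159, 0.0], [0.0, -0.0, -1.0]]
ft_force: [0.6, 0.1, -0.1]
grip_width: -0.0
```

Emit:
step_arm(rows=[[0, 0, 10, 0], [0, 0, 20, 0], [0, 0, 28, 0], [0, 0, 34, 0], [0, 0, 38, 0]])

```text
t: 13.28
tool_pos: [0.5431, 0.2029, 0.2196]
tool_rot: [[0.159, 0.987, -0.0], [0.987, -0.159, -0.0], [-0.0, -0.0, -1.0]]
ft_force: [-0.4, 0.4, 0.4]
grip_width: 0.0002
```

```bash
python3 -c "
from h import *
here()"
```

```text
t 13.28 chest-frame tcp mm [-39.6 120.4 219.6] F [-0.4  0.4  0.4] tipz 202.6 w 0.0002 tips 0.017 yawerr -0.44
```

Emit:
step_arm(rows=[[0, 0, 1, 0], [0, 0, 2, 0], [0, 0, 3, 0], [0, 0, 4, 0], [0, 0, 4, 0]])

```text
t: 13.9
tool_pos: [0.5431, 0.203, 0.2162]
tool_rot: [[0.159, 0.987, 0.0], [0.987, -0.159, -0.0], [-0.0, 0.0, -1.0]]
ft_force: [0.1, -0.2, 0.6]
grip_width: -0.0004
```

Emit:
step_arm(rows=[[0, 0, 1, 0], [0, 0, 2, 0], [0, 0, 2, 0]])

```text
t: 14.28
tool_pos: [0.5431, 0.2031, 0.2144]
tool_rot: [[0.159, 0.987, 0.0], [0.987, -0.159, -0.0], [0.0, 0.0, -1.0]]
ft_force: [0.2, 0.1, 1.7]
grip_width: 0.0002
```

```bash
python3 -c "
from h import *
here(); snap('wrist','w3')"
```

```text
t 14.28 chest-frame tcp mm [-39.7 120.6 214.4] F [0.2 0.1 1.7] tipz 197.4 w 0.0002 tips 0.017 yawerr -0.44
```

View pics/w3.png

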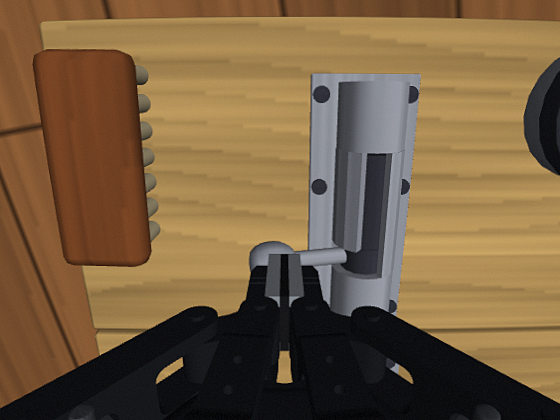

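The pin lies flat to the front with the ball under the tips at (270,255). I press a little more to find the stop.

Emit:
step_arm(rows=[[0, 0, 1, 0], [0, 0, 2, 0], [0, 0, 2, 0], [0, 0, 2, 0]])

```text
t: 14.82
tool_pos: [0.5431, 0.2031, 0.2136]
tool_rot: [[0.159, 0.987, 0.001], [0.987, -0.159, 0.0], [0.0, 0.001, -1.0]]
ft_force: [-4.9, 0.6, 9.9]
grip_width: -0.0
```

Emit:
step_arm(rows=[[0, 0, -10, 0], [0, 0, -50, 0], [0, 0, -110, 0], [0, 0, -150, 0], [0, 0, -150, 0]])

```text
t: 15.45
tool_pos: [0.5441, 0.2031, 0.3661]
tool_rot: [[0.159, 0.987, 0.006], [0.987, -0.159, 0.001], [0.002, 0.006, -1.0]]
ft_force: [0.7, -0.1, -0.4]
grip_width: 0.0003
```

Emit:
step_arm(rows=[[-60, 0, -20, 0], [-120, 0, -20, 0], [-180, 0, -20, 0], [-180, 0, -20, 0]])

```text
t: 15.95
tool_pos: [0.5139, 0.0218, 0.3812]
tool_rot: [[0.164, 0.986, -0.001], [0.986, -0.164, -0.001], [-0.001, -0.001, -1.0]]
ft_force: [-0.2, 0.9, 1.0]
grip_width: -0.0
```

```bash
python3 -c "
from h import *
here(); p=snap('top');q=snap('scene')
a=cv2.resize(p['image'][130:300,80:360],None,fx=2,fy=2,interpolation=2)
b=cv2.resize(q['image'][120:260,190:400],None,fx=2.6,fy=2.6,interpolation=2)[:,:560]
b=cv2.copyMakeBorder(b,0,0,0,max(0,560-b.shape[1]),0)
cv2.imwrite('pics/fin.png',cv2.resize(np.vstack([a,b])[:720],None,fx=.83,fy=.83))"
```

```text
t 15.95 chest-frame tcp mm [-41.  -63.  381.2] F [-0.2  0.9  1. ] tipz 364.2 w -0.0 tips 0.017 yawerr -0.74
```

View pics/fin.png

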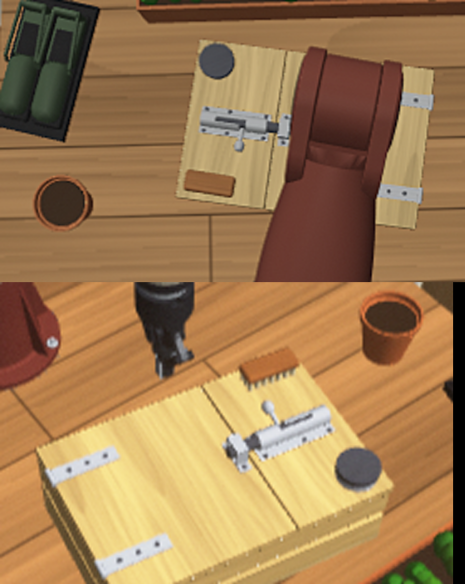

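The lid is flush, the bolt sits in the keeper at (237,450), and the knob lies to the front at (268,408). The brush and tin have not moved and the arm is clear.

```bash
python3 -c "
from h import *
print(ctrl.finish_job())"
```

```text
the job is handed in; nothing more can be done
None
```

The chest is shut and bolted, with the knob down in the notch, and I handed the job in at about 16 s of the 50 s allowed. No verdict was reported.

All pushing was done with the closed fingertips:
- **Lid:** pushed down until the tips stopped at 160.0 mm, level with the fixed board, at about 13 N.
- **Bolt:** pushed along the slot by the knob to a hard stop at 13.6 N, which puts the knob near chest y = 120 mm, its position when fully home.
- **Knob:** tipped to the front, then pressed down to a stop at about 10 N. The ball's top was then about 37 mm above the board; lying right down puts it at 38 mm.

The last pictures show the lid flush, the bolt's end in the keeper and the knob lying to the front. The brush, tin and flowerpot look unmoved. The tub, jar, bowl and masher were outside those pictures; the arm only crossed above the step at about 0.40 m. The arm finished about 200 mm above the lid with no contact force beyond noise.

No check failed or disagreed. The final joint values are inferred from contact positions and pictures, not read directly. The knob detector often missed the knob, so I placed it from the chest's fitted position, my own pixel readings and contact.

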